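# Take the lock-out keeper off the air valve, park it and crack the valve half open

## Robot

A 7-joint arm with a two-finger parallel gripper is mounted at the origin on a cart in front of the work surface, level with it; the furniture and walls round the work are solid. World frame = base frame: x ahead of the robot, y to its left, z up, the work surface at z = 0. Lengths are in m, angles in rad, forces in N, time in s.
With the tool pointing down it reaches from about 0.4 to 0.85 m from the base axis. Payload 10.4 kg.
Tool frame: the origin (TCP) lies between the finger pads; the fingertips stand 11 mm ahead of it and the grasp point (between the pads) lies 8 mm behind it (tip_reach is the distance from the TCP to the fingertips, in m); z points along the fingers, y is the line along which they close (so a half turn about z gives the same grasp; the last joint's range is limited). The gripper opens to 85 mm and grips with 20 to 120 N. Pads are 22 mm wide; open, the fingers measure 114 mm over their backs; the gripper's body (76 mm by 85 mm) begins 54 mm behind the grasp point. The pads swing forward as they close: fully open they stand 13 mm farther back than shut.
Start: joints at [1.147, 0.332, -0.065, 1.46, 0.022, 1.35, -0.088], TCP at [0.244, -0.575, 0.242] pointing down, gripper open.
Joint ranges: [-2.6, 2.6], [-0.5, 2.12], [-1.47, 1.34], [0.16, 2.42], [-1.27, 4.41], [0.06, 2.06], [-2.6, 2.6]. Speed limits (rad/s): [2.22, 2.22, 2.79, 2.79, 3.14, 3.14, 3.14].

## Interface

Orientations are given as a unit quaternion [x, y, z, w].
In Python, from workcell import * gives the robot as it stands.
- The arm moves only by the shell command python3 -m inch 'ROWS' [OPENING] [FORCE]. ROWS is JSON, a list of rows, each an object with "slide": the shift along the world's x, y, z in m, a list of three; "yaw": the turn about the world's z in rad. A call has 1 to 20 rows; each row is the pose to reach, as a shift and turn from the pose commanded when the call began; what a row does not reach only later rows make up. A row lasts 1/12 s, in which the tool goes at most 41.7 mm and 7.16 degrees, less where a joint would pass 70% of its speed; a pose out of reach is approached as far as the arm can. A call with a gripper value outside its range is refused whole. OPENING is the closure in counts, from 0 (fully open) to 255 (shut), set as the call begins (- or left out, the last holds). The fingers move at their own pace and stop on an object; FORCE is the grip in N (left out, the last holds). Time passes only in rows, so rows that repeat a pose let the fingers close. It gives the time, the measured TCP pose, the force, the opening and the grip force at its end, in the units of the state.
- get_obs(): the state, without advancing time (a new reading comes with each control period).
- camera(name): name is "scene" or "top" or "wrist"; returns a dict with "frame" (420x560x3 uint8, red, green, blue), "fx", "fy", "cx", "cy" (pixels), "extrinsics" (4x4, takes a point from world to camera coordinates). Camera axes: x right, y down, z forward; pixel columns grow to the right and rows downward; lengths in m; the calibration is good to about 2 mm. A picture is of the moment at which its call begins. There is no depth.
- hand_in(): hands the job in; it is judged then, once.
The state is a dict: "clock": time; "joint_pos": joint angles; "joint_velocities": joint speeds; "tau": joint torques, N m; "position": TCP position; "ee_rot": TCP orientation; "ft_force": force on the tool from outside, world axes, zero at the start; "torque": the same for the moment, N m; "grip_width": opening from 0.0 (shut) to 1.0 (fully open); "grasp_force": force on a finger pad.
Only numpy, scipy, OpenCV 4.12 (cv2) and the standard library are available. Lean on these libraries where they do the work, as an engineer would, in place of code of your own. Each camera call takes 0.05 s, during which the arm holds its last target. There are 200 camera calls.

## Task

The lever of the bench air valve is locked shut by a flat keeper plate that hangs over the lever's upturned end and the fixed lock hook beside it. Lift the keeper off both and hang it on the wide parking hook of the same manifold, and only then swing the lever to half open, 45 degrees, in line with the middle mark of the quadrant; do not let it run on towards fully open. Leave the keeper hanging still and do not disturb the loose things round about.

Things in the scene. Friction and masses are not known exactly. Their poses are not given: they have to be found in the camera images.
- air_manifold: Fixed air manifold: grey base plate 112 x 415 x 8 mm, pipe along its y 100 mm up, brass ball valve in the middle, gauge at the -y end (top 190 mm up). Origin on the bench below the valve stem; front (lever, hooks) is -x, z up. Hook arms are level flat bars, 6 mm thick, top 165 mm up, running from uprights at x = -42 mm to lips at x = -119 to -125 mm that rise 12 mm higher.
- lock_hook (a point): Middle of the top face of the lock hook's arm (16 mm wide, manifold y = +60 mm), 11 mm behind its lip; axes as the manifold. It shares the keeper's window with the lever.
- park_hook (a point): Middle of the top face of the wide parking hook's arm (44 mm wide, manifold y = +160 mm), 24 mm behind its lip; axes as the manifold. Empty at the start.
- valve_stem (a point): Point on the vertical turning axis of the lever, at the height of the lever's top face (165 mm above the bench); the stem nut rises 10 mm above it. Axes as the manifold.
- valve_lever (a joint): Opening angle of the valve lever in rad: 0 = closed, lever straight out to the manifold's -x; it grows as the lever swings to the manifold's -y (anticlockwise from above), 1.571 = fully open, along the pipe; 0.785 = half open. Stays where it is left; needs about 2.5 N at its end.
- lever_end (a point): Top face of the lever's bare steel end, 105 mm from the stem axis. Flat bar 16 mm wide, 5 mm thick, top 165 mm above the bench; black sleeve 19 mm wide and 2.5 mm proud from 27 to 85 mm out; upturned lip, 12 mm high, at 119 to 125 mm. Its x axis points from the end back to the stem.
- keeper: Loose flat bare aluminium plate, 10 mm thick (its x), 112 mm wide (its y), 0.2 kg. Origin: middle of the lintel's lower edge, where it bears on the hooks. Above: lintel 16 mm high, full width, then a grip tab 40 mm wide ending 56 mm above the origin. Below: window 84 mm wide, 38 mm high, then a solid foot ending 72 mm below. z up when hanging.
- hex_bolt_a: Bystander: steel hex bolt standing on its head, 85 mm tall; origin under its centre.
- coupling_a: Bystander: pipe coupling standing on end, 40 mm across, 48 mm tall; origin under its centre.
- tape_measure: Bystander: tape measure, 82 x 38 x 66 mm; origin under its middle.
- screwdriver_b: Bystander: screwdriver lying on the bench in front of the manifold, under the hooks, 190 mm long (its x), 26 mm thick; origin under its middle.
There are look-alikes about, which are no part of the job. Of the things shaped like the keeper, the aluminium one is meant.

How it is judged:
By the outcome, as a careful person would: the job done as asked, in the order asked, and still so for the second after the job is handed in, with the robot touching nothing.
It also fails if it takes over 51 s, if anything falls off the work surface, if the arm or the gripper's body presses on something with over 40 N, if the wrist force passes 120 N, or if a joint passes its speed limit or range.

## Working session

There is one attempt and no reset: what is moved stays moved. The work goes in short steps, Python scripts to look and compute and a shell command to move; the robot and the scene stay as the last step left them, time stands still between calls to the robot, and variables do not carry over. Pictures are saved under pics/ and viewed, at most 10 in all, crops included, and the job is handed in when it is done.

```bash
mkdir -p pics
python3 - <<'E'
from workcell import *
import cv2,numpy as np,json
o=get_obs();print(o['clock'],o['position'],o['ee_rot'],o['grip_width'])
for n in('scene','top','wrist'):
    c=camera(n);cv2.imwrite(f'pics/{n}0.png',c['frame'][:,:,::-1])
    print(n,c['fx'],c['cx'],c['cy'],np.round(c['extrinsics'],3).tolist())
    np.savez(f'{n}0.npz',**c)
a=cv2.imread('pics/scene0.png');b=cv2.imread('pics/top0.png')
E
```

```text
0.0 [ 0.24367511 -0.57515298  0.24150823] [ 9.79989496e-01  1.99047936e-01 -1.77803881e-04 -6.89354757e-04] 1.001015891940069
scene 482.2294449875963 281.2426278276538 212.05385233645177 [[-0.736, -0.677, -0.005, 0.287], [-0.304, 0.336, -0.891, 0.307], [0.605, -0.655, -0.453, 0.886], [0.0, 0.0, 0.0, 1.0]]
top 437.5988587872554 277.2520995526982 213.40211511342878 [[0.029, -1.0, 0.012, -0.139], [-0.99, -0.03, -0.136, 0.521], [0.136, -0.008, -0.991, 1.091], [0.0, 0.0, 0.0, 1.0]]
wrist 340.54147920666713 278.172076332702 211.69945977048943 [[0.39, -0.921, 0.0, -0.624], [-0.89, -0.376, 0.259, -0.033], [-0.238, -0.101, -0.966, 0.377], [0.0, 0.0, 0.0, 1.0]]
```

View pics/scene0.png

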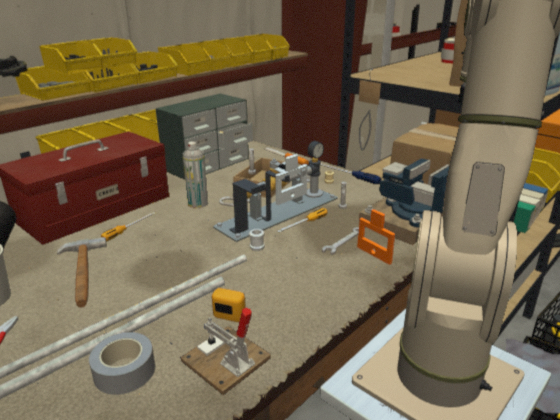

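View pics/top0.png

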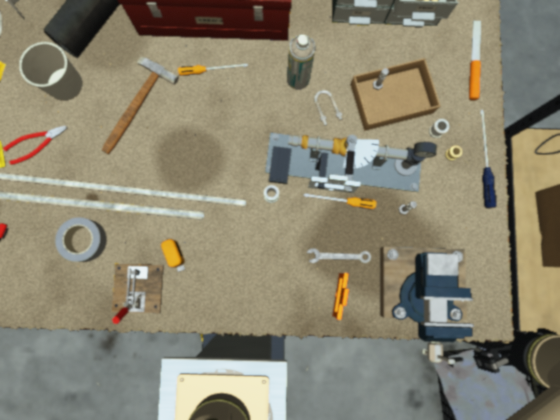

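The top view shows the manifold at about (345,162), with a silver plate hanging in front of it at (338,183). The keeper-shaped candidates are that silver plate (scene ~(292,185)) and an orange plate standing on the bench (top (342,297), scene (376,237)). I choose the aluminium one on the manifold and check it in a crop.

Run:
```python
import cv2,numpy as np
a=cv2.imread('pics/scene0.png')[130:250,200:370];b=cv2.imread('pics/top0.png')[120:225,250:450]
a=cv2.resize(a,None,fx=4,fy=4,interpolation=2);a=a[:, :]
b=cv2.resize(b,None,fx=4,fy=4,interpolation=2)
cv2.imwrite('pics/c1.png',a);cv2.imwrite('pics/c2.png',b)
```

```text
(no output)
```

View pics/c1.png

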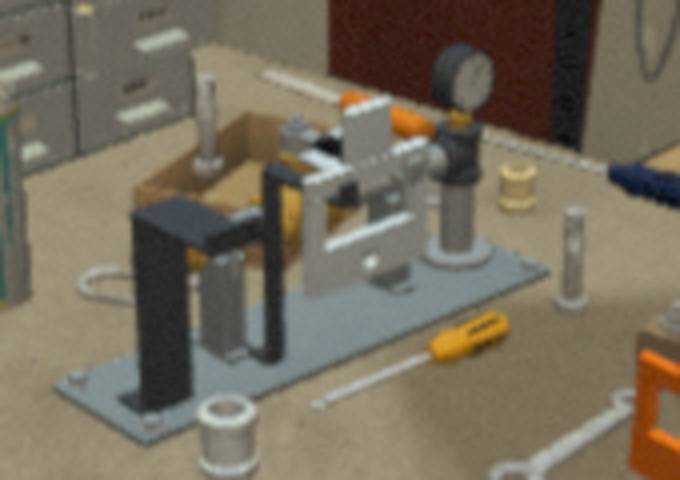

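View pics/c2.png

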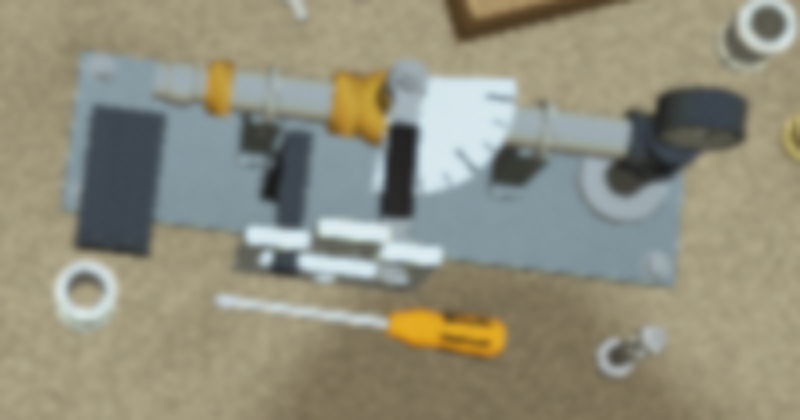

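Both crops confirm it. The aluminium plate hangs over the lever and lock hook (tab at scene ~(292,160), top ~(338,180)). The wide dark parking hook is to its left (top ~(280,165)), and the orange plate is a decoy. Next I get a rough pose from the two views.

```bash
cat > h.py <<'E'
import numpy as np
from scipy.optimize import least_squares
def P(c,X):
    X=np.atleast_2d(X);E=c['extrinsics'];p=X@E[:3,:3].T+E[:3,3]
    return np.c_[c['fx']*p[:,0]/p[:,2]+c['cx'],c['fy']*p[:,1]/p[:,2]+c['cy']]
def tri(obs):  # [(cam,(u,v))]
    r=least_squares(lambda X:np.concatenate([P(c,X)[0]-uv for c,uv in obs]),[.6,-.1,.1]);return r.x,r.fun
def onz(c,uv,z):
    E=c['extrinsics'];R=E[:3,:3];o=-R.T@E[:3,3];d=R.T@np.array([(uv[0]-c['cx'])/c['fx'],(uv[1]-c['cy'])/c['fy'],1]);return o+d*(z-o[2])/d[2]
E
python3 - <<'E'
from h import *
t=np.load('top0.npz');s=np.load('scene0.npz');w=np.load('wrist0.npz')
S=lambda x,y:(200+x/4-.4,130+y/4-.4);T=lambda x,y:(250+x/4-.4,120+y/4-.4)
for n,a,b in[('baseFL',S(148,443),T(62,208)),('baseFR',S(549,272),T(674,285)),('baseBL',S(55,385),T(82,52)),('tabtop',S(367,103),T(356,230)),('parkFL',S(205,250),T(76,250)),('bolt',S(574,212),T(655,335))]:
    print(n,tri([(s,a),(t,b)]))
E=w['extrinsics'];print(-E[:3,:3].T@E[:3,3],E[2,:3])
E
```

```text
baseFL (array([ 0.64054498, -0.08893861,  0.00545734]), array([-0.39601172, -0.06428342,  0.25171168,  0.29795272]))
baseFR (array([ 0.60222594, -0.49955718,  0.00377711]), array([ 0.11745932,  0.00128325, -0.05537475, -0.07846475]))
baseBL (array([ 0.74913187, -0.09854845,  0.00728249]), array([-0.14657951, -0.02952785,  0.09220433,  0.10440348]))
tabtop (array([ 0.58355978, -0.25317523,  0.22209393]), array([ 0.23510196,  0.02123029, -0.11652452, -0.14999425]))
parkFL (array([ 0.58117155, -0.09911366,  0.16558103]), array([ 1.19674291,  0.17858524, -0.69940752, -0.84043908]))
bolt (array([ 0.55414852, -0.46055677,  0.08363078]), array([ 7.16558620e-02,  6.71642760e-05, -3.29196175e-02, -4.72276653e-02]))
[ 0.30380338 -0.54927038  0.37284058] [-0.23829663 -0.10115816 -0.9659098 ]
```

Residuals and heights agree with the text: tab top at 0.222, base at about 0.005, parking hook at 0.166, and a manifold yaw of about -0.093. Now I move to a closer view.

```bash
python3 -m inch '[{"slide":[0,0,0.02],"yaw":0},{"slide":[0.01,0.01,0.045],"yaw":0.06},{"slide":[0.03,0.03,0.07],"yaw":0.14},{"slide":[0.05,0.055,0.09],"yaw":0.23},{"slide":[0.075,0.082,0.09],"yaw":0.32},{"slide":[0.10,0.11,0.09],"yaw":0.41},{"slide":[0.125,0.137,0.09],"yaw":0.5},{"slide":[0.15,0.165,0.09],"yaw":0.59},{"slide":[0.175,0.192,0.09],"yaw":0.68},{"slide":[0.20,0.22,0.09],"yaw":0.76},{"slide":[0.225,0.247,0.09],"yaw":0.84},{"slide":[0.25,0.275,0.09],"yaw":0.92},{"slide":[0.275,0.302,0.09],"yaw":0.99},{"slide":[0.30,0.33,0.09],"yaw":1.05},{"slide":[0.325,0.357,0.09],"yaw":1.077},{"slide":[0.34,0.374,0.09],"yaw":1.077},{"slide":[0.346,0.38,0.09],"yaw":1.077},{"slide":[0.346,0.38,0.09],"yaw":1.077},{"slide":[0.346,0.38,0.09],"yaw":1.077},{"slide":[0.346,0.38,0.09],"yaw":1.077}]' 0 60
python3 - <<'E'
from workcell import *
import cv2,numpy as np
o=get_obs();print(o['position'],o['ee_rot'],o['joint_pos'])
c=camera('wrist');cv2.imwrite('pics/w1.png',c['frame'][:,:,::-1]);np.savez('w1.npz',**c)
E
```

```text
clock: 1.82
position: [0.589, -0.1974, 0.3323]
ee_rot: [0.74, 0.673, -0.0, 0.0]
ft_force: [-0.1, -0.4, 0.1]
grip_width: 1.001
grasp_force: 0.0
[ 0.5889743  -0.19741367  0.33227206] [ 7.40049870e-01  6.72551801e-01 -4.83643940e-04  1.76731502e-04] [ 0.6028296   0.33282104 -0.47183586  1.30162145  0.15008594  1.5419388
  0.05355513]
```

View pics/w1.png

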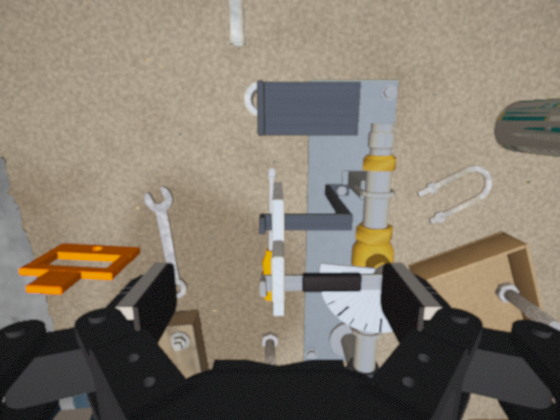

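The wrist view is well aligned: parking hook lip edge at x=258 (y 82–135), lock hook lip at (260, 214–231), and keeper lintel at x 272–284, y 182–315. The lever end is at (262, 274–297). Now I fit the manifold pose.

Run:
```python
from h import *
w=np.load('w1.npz');s=np.load('scene0.npz');t=np.load('top0.npz')
S=lambda x,y:(200+x/4-.4,130+y/4-.4);T=lambda x,y:(250+x/4-.4,120+y/4-.4)
print('parkFL lip',tri([(w,(258,82)),(s,S(205,250)),(t,T(76,250))]))
M=np.array([[-125,182,177],[-125,138,177],[-125,68,177],[-125,52,177]])/1e3
uv=np.array([[258,82],[258,135],[260,214],[260,231]])
def mp(p,M):
    c,s_=np.cos(p[2]),np.sin(p[2]);return np.c_[M[:,0]*c-M[:,1]*s_+p[0],M[:,0]*s_+M[:,1]*c+p[1],M[:,2]]
r=least_squares(lambda p:(P(w,mp(p,M))-uv).ravel(),[.7,-.3,-.09]);p=r.x;print(p,r.fun)
K=lambda x,y,z:mp(p,np.array([[x,y,z]])/1e3)[0]
for n,q in dict(stem=(0,0,175),leverlip=(-122,0,177),park=(-95,160,165),base=(-56,207,8),leverlipR=(-125,-8,177)).items():print(n,K(*q),P(w,K(*q)))
# keeper lintel top corners z .181
for q in[(272,182),(284,182),(272,315),(284,315)]:
    X=onz(w,q,.181);d=X[:2]-p[:2];c,s_=np.cos(p[2]),np.sin(p[2]);print(q,X,'manifold',d[0]*c+d[1]*s_,-d[0]*s_+d[1]*c)
X=.5*(np.array([.58356,-.25317])*0+0)
a=tri([(s,S(367,103)),(t,T(356,230))])[0];d=a[:2]-p[:2];print('tab manifold',d[0]*c+d[1]*s_,-d[0]*s_+d[1]*c, P(w,a))
im=__import__('cv2');f=w['frame'][:,:,::-1][160:340,220:400];im.imwrite('pics/w1c.png',im.resize(f,None,fx=3.3,fy=3.3,interpolation=2))
```

```text
parkFL lip (array([ 0.58156965, -0.10021746,  0.16484952]), array([-0.00193513, -0.2012865 ,  1.40717056,  0.26216189, -0.21168114,
       -0.92883749]))
[ 0.68924648 -0.291473   -0.09576365] [-0.31538053 -4.44470652  0.538058   -0.21358616 -0.23988046  2.73719019
  0.0186814   3.07620688]
stem [ 0.68924648 -0.291473    0.175     ] [[394.90721537 286.17470398]]
leverlip [ 0.56780546 -0.27980769  0.177     ] [[264.04783387 287.25638423]]
park [ 0.60998053 -0.12312245  0.165     ] [[294.70830744 107.28267783]]
base [ 0.65329585 -0.08006687  0.008     ] [[320.46669688  72.27013213]]
leverlipR [ 0.56405427 -0.28748418  0.177     ] [[260.92772674 295.03628924]]
(272, 182) [ 0.58521242 -0.18155002  0.181     ] manifold -0.11406793215279155 0.09947186901895548
(284, 182) [ 0.59523947 -0.18251646  0.181     ] manifold -0.10399441373457363 0.09946861865449706
(272, 315) [ 0.57254357 -0.30691572  0.181     ] manifold -0.114691599771999 -0.026530786336967795
(284, 315) [ 0.58372464 -0.30799638  0.181     ] manifold -0.10345842919415495 -0.026537392917976677
tab manifold -0.10886439195271898 0.028016814418240204 [[278.2521463  282.12392056]]
```

View pics/w1c.png

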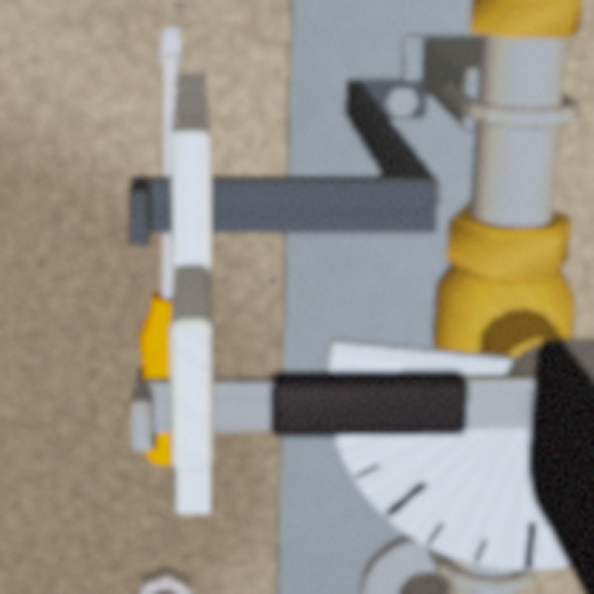

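The fit is consistent: keeper centre at manifold (-0.109, 0.028), with the tab at world (0.5836, -0.253) from two independent views. I descend over the tab and grip it.

```bash
python3 -m inch '[{"slide":[0,-0.02,0],"yaw":0},{"slide":[-0.003,-0.045,-0.01],"yaw":0},{"slide":[-0.0054,-0.0556,-0.035],"yaw":0},{"slide":[-0.0054,-0.0556,-0.06],"yaw":0},{"slide":[-0.0054,-0.0556,-0.085],"yaw":0},{"slide":[-0.0054,-0.0556,-0.105],"yaw":0},{"slide":[-0.0054,-0.0556,-0.12],"yaw":0},{"slide":[-0.0054,-0.0556,-0.13],"yaw":0},{"slide":[-0.0054,-0.0556,-0.135],"yaw":0},{"slide":[-0.0054,-0.0556,-0.135],"yaw":0},{"slide":[-0.0054,-0.0556,-0.135],"yaw":0}]' 0 60 && python3 -m inch '[{"slide":[0,0,0],"yaw":0},{"slide":[0,0,0],"yaw":0},{"slide":[0,0,0],"yaw":0},{"slide":[0,0,0],"yaw":0},{"slide":[0,0,0],"yaw":0},{"slide":[0,0,0],"yaw":0},{"slide":[0,0,0],"yaw":0},{"slide":[0,0,0],"yaw":0},{"slide":[0,0,0],"yaw":0},{"slide":[0,0,0],"yaw":0},{"slide":[0,0,0],"yaw":0},{"slide":[0,0,0],"yaw":0}]' 255 60
```

```text
clock: 2.78
position: [0.5846, -0.2516, 0.1982]
ee_rot: [0.739, 0.673, 0.0, 0.001]
ft_force: [-0.3, 0.4, -0.2]
grip_width: 0.999
grasp_force: 0.0
clock: 3.78
position: [0.5844, -0.2511, 0.1975]
ee_rot: [0.739, 0.673, -0.0, 0.0]
ft_force: [-2.6, 1.4, 4.0]
grip_width: 0.108
grasp_force: 58.9
```

Gripped at about 9–10 mm. Next I lift it 20 mm, which clears the 12 mm lips and stays below the 32 mm window slack, then slide it out along -x.

```bash
python3 -m inch '[{"slide":[0,0,0.004],"yaw":0},{"slide":[0,0,0.01],"yaw":0},{"slide":[0,0,0.016],"yaw":0},{"slide":[0,0,0.021],"yaw":0},{"slide":[0,0,0.021],"yaw":0},{"slide":[0,0,0.021],"yaw":0},{"slide":[0,0,0.021],"yaw":0}]' - 60 && python3 -m inch '[{"slide":[-0.005,0.0005,0],"yaw":0},{"slide":[-0.015,0.0015,0],"yaw":0},{"slide":[-0.028,0.0027,0],"yaw":0},{"slide":[-0.038,0.0036,0],"yaw":0},{"slide":[-0.045,0.0043,0],"yaw":0},{"slide":[-0.05,0.0048,0],"yaw":0},{"slide":[-0.05,0.0048,0],"yaw":0},{"slide":[-0.05,0.0048,0],"yaw":0},{"slide":[-0.05,0.0048,0],"yaw":0}]'
python3 - <<'E'
from workcell import *
import cv2,numpy as np
c=camera('wrist');d=camera('scene')
np.savez('w2.npz',**c);np.savez('s2.npz',**d)
a=cv2.resize(c['frame'][:,:,::-1],(400,300));b=cv2.resize(d['frame'][110:260,190:390,::-1],(400,300),interpolation=2)
cv2.imwrite('pics/m2.png',np.hstack([a,b]))
E
```

```text
clock: 4.37
position: [0.5844, -0.2511, 0.2181]
ee_rot: [0.739, 0.673, -0.0, -0.0]
ft_force: [-0.2, 0.1, -3.2]
grip_width: 0.113
grasp_force: 58.5
clock: 5.12
position: [0.5348, -0.2462, 0.2183]
ee_rot: [0.739, 0.674, 0.0, 0.0]
ft_force: [1.1, -0.3, -2.2]
grip_width: 0.107
grasp_force: 58.5
```

View pics/m2.png

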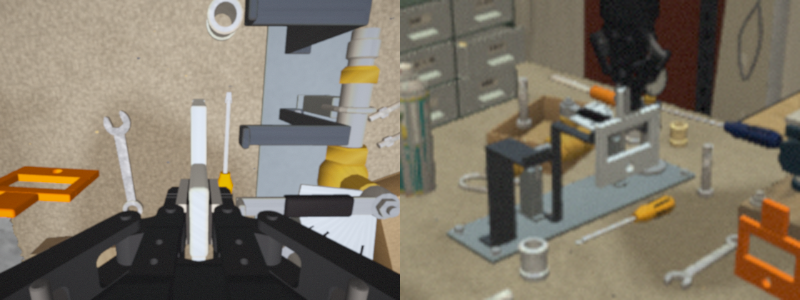

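The keeper is clear of both hooks and hangs straight in the grip (wrist ~(198,185), against hook lips at x≈240). I carry it along +y to the parking hook, then in over it.

```bash
python3 -m inch '[{"slide":[0.0005,0.005,0],"yaw":0},{"slide":[0.0014,0.015,0],"yaw":0},{"slide":[0.0029,0.03,0],"yaw":0},{"slide":[0.0048,0.05,0],"yaw":0},{"slide":[0.0067,0.07,0],"yaw":0},{"slide":[0.0086,0.09,0],"yaw":0},{"slide":[0.0105,0.109,0],"yaw":0},{"slide":[0.0118,0.123,0],"yaw":0},{"slide":[0.0126,0.1314,0],"yaw":0},{"slide":[0.0126,0.1314,0],"yaw":0},{"slide":[0.0126,0.1314,0],"yaw":0},{"slide":[0.018,0.131,0],"yaw":0},{"slide":[0.028,0.13,0],"yaw":0},{"slide":[0.041,0.1287,0],"yaw":0},{"slide":[0.055,0.1273,0],"yaw":0},{"slide":[0.067,0.1262,0],"yaw":0},{"slide":[0.0743,0.1255,0],"yaw":0},{"slide":[0.0763,0.1253,0],"yaw":0},{"slide":[0.0763,0.1253,0],"yaw":0},{"slide":[0.0763,0.1253,0],"yaw":0}]'
python3 - <<'E'
from workcell import *
import cv2,numpy as np
c=camera('wrist');d=camera('scene')
a=cv2.resize(c['frame'][:,:,::-1],(400,300));b=cv2.resize(d['frame'][110:260,190:390,::-1],(400,300),interpolation=2)
cv2.imwrite('pics/m3.png',np.hstack([a,b]))
E
```

```text
clock: 6.88
position: [0.6104, -0.1213, 0.2182]
ee_rot: [0.739, 0.673, -0.0, -0.0]
ft_force: [-0.1, -0.0, -2.1]
grip_width: 0.106
grasp_force: 58.6
```

View pics/m3.png

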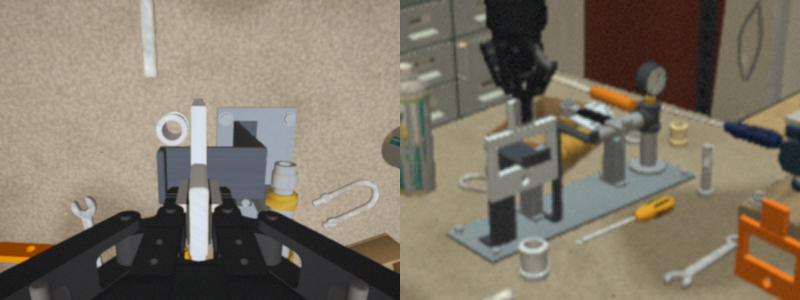

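The parking hook now pokes through the keeper's window (scene pane, ~(525,152)). I lower until it bears on the hook.

```bash
python3 -m inch '[{"slide":[0,0,-0.004],"yaw":0},{"slide":[0,0,-0.009],"yaw":0},{"slide":[0,0,-0.014],"yaw":0},{"slide":[0,0,-0.018],"yaw":0},{"slide":[0,0,-0.0195],"yaw":0},{"slide":[0,0,-0.0205],"yaw":0},{"slide":[0,0,-0.0205],"yaw":0},{"slide":[0,0,-0.0205],"yaw":0}]'
```

```text
clock: 7.65
position: [0.6109, -0.121, 0.1979]
ee_rot: [0.739, 0.673, 0.0, 0.0]
ft_force: [-0.9, -1.1, -1.8]
grip_width: 0.109
grasp_force: 58.7
```

```bash
python3 -m inch '[{"slide":[0,0,-0.0005],"yaw":0},{"slide":[0,0,-0.001],"yaw":0},{"slide":[0,0,-0.001],"yaw":0},{"slide":[0,0,-0.001],"yaw":0}]'
```

```text
clock: 7.98
position: [0.611, -0.121, 0.1975]
ee_rot: [0.739, 0.673, 0.0, 0.0]
ft_force: [-2.5, 0.5, 4.8]
grip_width: 0.104
grasp_force: 59.7
```

It now bears on the hook (fz changed from -1.8 to +4.8 N). I release in steps, then rise.

```bash
python3 -m inch '[{"slide":[0,0,0],"yaw":0},{"slide":[0,0,0],"yaw":0},{"slide":[0,0,0],"yaw":0},{"slide":[0,0,0],"yaw":0}]' 200 20 && python3 -m inch '[{"slide":[0,0,0],"yaw":0},{"slide":[0,0,0],"yaw":0},{"slide":[0,0,0],"yaw":0},{"slide":[0,0,0],"yaw":0},{"slide":[0,0,0],"yaw":0},{"slide":[0,0,0],"yaw":0},{"slide":[0,0,0.01],"yaw":0},{"slide":[0,0,0.025],"yaw":0},{"slide":[0,0,0.045],"yaw":0},{"slide":[0,0,0.07],"yaw":0},{"slide":[0,0,0.09],"yaw":0},{"slide":[0,0,0.105],"yaw":0},{"slide":[0,0,0.11],"yaw":0},{"slide":[0,0,0.11],"yaw":0}]' 60 20
python3 - <<'E'
from workcell import *
import cv2,numpy as np
c=camera('wrist');d=camera('scene')
np.savez('w4.npz',**c);np.savez('s4.npz',**d)
a=cv2.resize(c['frame'][:,:,::-1],(400,300));b=cv2.resize(d['frame'][110:260,190:390,::-1],(400,300),interpolation=2)
cv2.imwrite('pics/m4.png',np.hstack([a,b]))
E
```

```text
clock: 8.32
position: [0.6108, -0.121, 0.1967]
ee_rot: [0.739, 0.673, 0.0, -0.0]
ft_force: [-0.7, 0.6, 0.4]
grip_width: 0.216
grasp_force: 0.0
clock: 9.48
position: [0.6113, -0.1209, 0.3087]
ee_rot: [0.739, 0.673, 0.001, 0.001]
ft_force: [-0.0, 0.1, 0.4]
grip_width: 0.764
grasp_force: 0.0
```

View pics/m4.png

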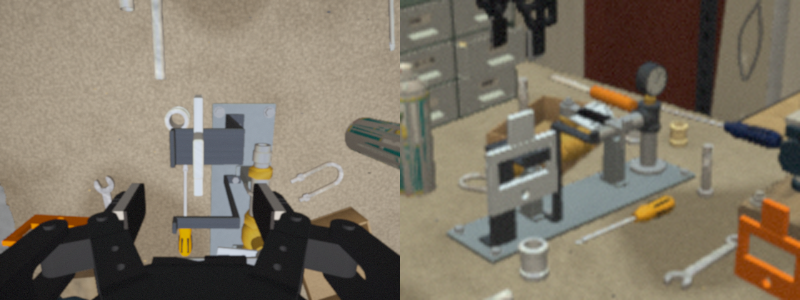

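The keeper hangs on the parking hook, squarely on the arm (wrist ~(197,145), scene ~(522,185)). Next I go over the lever end, turned -90° and with the fingers at about 40 mm.

```bash
python3 -m inch '[{"slide":[-0.001,-0.006,0],"yaw":-0.05},{"slide":[-0.002,-0.016,0],"yaw":-0.15},{"slide":[-0.004,-0.026,0],"yaw":-0.26},{"slide":[-0.006,-0.037,0],"yaw":-0.37},{"slide":[-0.008,-0.048,0],"yaw":-0.48},{"slide":[-0.01,-0.06,0],"yaw":-0.59},{"slide":[-0.012,-0.072,0],"yaw":-0.7},{"slide":[-0.014,-0.084,0],"yaw":-0.81},{"slide":[-0.016,-0.096,0],"yaw":-0.92},{"slide":[-0.018,-0.108,0],"yaw":-1.03},{"slide":[-0.02,-0.12,0],"yaw":-1.14},{"slide":[-0.022,-0.132,0],"yaw":-1.25},{"slide":[-0.0236,-0.143,0],"yaw":-1.36},{"slide":[-0.0246,-0.152,0],"yaw":-1.46},{"slide":[-0.0256,-0.158,0],"yaw":-1.54},{"slide":[-0.0256,-0.1607,0],"yaw":-1.571},{"slide":[-0.0256,-0.1607,0],"yaw":-1.571},{"slide":[-0.0256,-0.1607,0],"yaw":-1.571},{"slide":[-0.0256,-0.1607,0],"yaw":-1.571}]' 135 20
python3 - <<'E'
from workcell import *
from h import *
import cv2
c=camera('wrist');np.savez('w5.npz',**c);t=camera('top');np.savez('t5.npz',**t)
print(get_obs()['position'],get_obs()['joint_pos'])
p=[.68925,-.29147,-.09576]
co,s=np.cos(p[2]),np.sin(p[2])
for q in[(0,0,175),(-85,0,167),(-105,0,165),(-122,8,177),(-122,-8,177),(-105,52,165)]:
    x,y,z=np.array(q)/1e3;print(q,P(c,[p[0]+x*co-y*s,p[1]+x*s+y*co,z]).round())
cv2.imwrite('pics/w5.png',c['frame'][:,:,::-1])
E
```

```text
clock: 11.17
position: [0.5851, -0.2812, 0.3061]
ee_rot: [0.999, -0.046, -0.0, -0.0]
ft_force: [0.3, 0.8, 0.1]
grip_width: 0.473
grasp_force: 0.0
[ 0.58519234 -0.28119581  0.30650172] [ 0.54228     0.37526593 -0.22842446  1.27618002  0.08316599  1.49977946
 -1.33916568]
(0, 0, 175) [[280.  63.]]
(-85, 0, 167) [[279. 179.]]
(-105, 0, 165) [[279. 203.]]
(-122, 8, 177) [[269. 227.]]
(-122, -8, 177) [[289. 227.]]
(-105, 52, 165) [[216. 203.]]
```

Run:
```python
import numpy as np
f=np.load('w5.npz')['frame'].mean(2).astype(int)
for r in(130,150,195,203,210):print(r,f[r,255:305:1].tolist())
```

```text
130 [169, 169, 168, 169, 171, 168, 170, 170, 169, 169, 168, 171, 179, 184, 164, 110, 69, 73, 85, 86, 87, 86, 87, 88, 86, 85, 85, 85, 86, 85, 83, 82, 81, 84, 80, 74, 66, 94, 157, 202, 221, 226, 227, 228, 230, 229, 226, 225, 225, 227]
150 [172, 172, 173, 172, 170, 172, 173, 173, 173, 178, 188, 209, 222, 222, 198, 138, 71, 71, 82, 87, 85, 87, 86, 86, 84, 82, 86, 83, 82, 81, 83, 81, 80, 82, 81, 70, 67, 119, 186, 223, 229, 227, 225, 218, 198, 181, 200, 220, 226, 228]
195 [165, 167, 165, 166, 166, 163, 160, 155, 156, 158, 157, 157, 154, 153, 149, 148, 147, 160, 178, 185, 186, 186, 183, 183, 184, 185, 186, 188, 189, 188, 187, 186, 185, 186, 185, 182, 173, 155, 145, 139, 133, 131, 132, 135, 134, 132, 133, 135, 135, 137]
203 [164, 162, 161, 161, 157, 150, 147, 148, 152, 152, 149, 144, 143, 140, 142, 140, 144, 159, 178, 185, 185, 186, 184, 184, 183, 185, 186, 188, 188, 187, 186, 186, 184, 185, 185, 182, 171, 151, 141, 141, 140, 142, 140, 140, 141, 139, 140, 139, 137, 138]
210 [158, 157, 156, 155, 153, 151, 150, 147, 148, 148, 145, 142, 142, 142, 139, 140, 141, 157, 177, 185, 186, 187, 184, 184, 184, 184, 186, 189, 188, 188, 187, 186, 186, 184, 185, 182, 171, 153, 143, 141, 141, 142, 141, 140, 140, 136, 135, 137, 139, 141]
```

The lever's centreline in the wrist view is at col 282, against 279 predicted, so it sits about 2 mm further to -y. I correct for that, descend and grip gently.

```bash
python3 -m inch '[{"slide":[0,-0.002,-0.01],"yaw":0},{"slide":[0,-0.002,-0.03],"yaw":0},{"slide":[0,-0.002,-0.055],"yaw":0},{"slide":[0,-0.002,-0.08],"yaw":0},{"slide":[0,-0.002,-0.105],"yaw":0},{"slide":[0,-0.002,-0.125],"yaw":0},{"slide":[0,-0.002,-0.14],"yaw":0},{"slide":[0,-0.002,-0.148],"yaw":0},{"slide":[0,-0.002,-0.152],"yaw":0},{"slide":[0,-0.002,-0.152],"yaw":0},{"slide":[0,-0.002,-0.152],"yaw":0}]' 135 20 && python3 -m inch '[{"slide":[0,0,0],"yaw":0},{"slide":[0,0,0],"yaw":0},{"slide":[0,0,0],"yaw":0},{"slide":[0,0,0],"yaw":0},{"slide":[0,0,0],"yaw":0},{"slide":[0,0,0],"yaw":0},{"slide":[0,0,0],"yaw":0},{"slide":[0,0,0],"yaw":0}]' 255 20
```

```text
clock: 12.18
position: [0.5855, -0.2838, 0.1556]
ee_rot: [0.999, -0.047, 0.001, 0.0]
ft_force: [-0.1, -0.2, 0.9]
grip_width: 0.471
grasp_force: 0.0
clock: 12.85
position: [0.5857, -0.2839, 0.1559]
ee_rot: [0.999, -0.047, 0.001, 0.0]
ft_force: [-0.9, -0.0, 6.5]
grip_width: 0.177
grasp_force: 22.2
```

The bare bar is gripped (≈15–16 mm). I swing it 45° on the arc about the stem.

```bash
python3 -m inch '[{"slide":[-0.0004,-0.0054,0],"yaw":0.052},{"slide":[-0.0003,-0.0145,0],"yaw":0.14},{"slide":[0.0005,-0.0235,0],"yaw":0.227},{"slide":[0.0021,-0.0324,0],"yaw":0.314},{"slide":[0.0045,-0.0411,0],"yaw":0.401},{"slide":[0.0076,-0.0496,0],"yaw":0.489},{"slide":[0.0115,-0.0578,0],"yaw":0.576},{"slide":[0.0161,-0.0656,0],"yaw":0.663},{"slide":[0.0202,-0.0715,0],"yaw":0.733},{"slide":[0.0235,-0.0758,0],"yaw":0.785},{"slide":[0.0235,-0.0758,0],"yaw":0.785},{"slide":[0.0235,-0.0758,0],"yaw":0.785},{"slide":[0.0235,-0.0758,0],"yaw":0.785},{"slide":[0.0235,-0.0758,0],"yaw":0.785}]'
python3 - <<'E'
from workcell import *
import numpy as np
o=get_obs();v=o['position'][:2]-[.689,-.2933]
print(np.hypot(*v),np.degrees(np.arctan2(-v[1],-v[0]))+5.49,np.degrees(2*np.arctan2(o['ee_rot'][1],o['ee_rot'][0]))+5.49)
E
```

```text
clock: 14.02
position: [0.6098, -0.359, 0.1559]
ee_rot: [0.941, 0.339, 0.001, 0.001]
ft_force: [2.0, 1.3, 4.5]
grip_width: 0.183
grasp_force: 22.2
0.10289465545678504 45.17378050898346 45.17498849666949
```

TCP bearing and tool yaw both give 45.2°. I release and rise, then check with the camera.

```bash
python3 -m inch '[{"slide":[0.0235,-0.0758,0],"yaw":0},{"slide":[0,0,0],"yaw":0}]' - 20 >/dev/null 2>&1 <<<'' & kill %1 2>/dev/null; python3 -c "
from workcell import *
o=get_obs();print(o['clock'],o['position'])"
```

```text
14.0167 [ 0.6098143  -0.35900338  0.15591272]
```

That last command held a stray, wrong row. I killed it before it took effect: the clock and pose are unchanged. Now the proper release.

```bash
pgrep -fa inch; python3 -m inch '[{"slide":[0,0,0],"yaw":0},{"slide":[0,0,0],"yaw":0},{"slide":[0,0,0],"yaw":0},{"slide":[0,0,0],"yaw":0},{"slide":[0,0,0],"yaw":0},{"slide":[0,0,0.01],"yaw":0},{"slide":[0,0,0.03],"yaw":0},{"slide":[0,0,0.06],"yaw":0},{"slide":[0,0,0.09],"yaw":0},{"slide":[0,0,0.12],"yaw":0},{"slide":[0,0,0.14],"yaw":0},{"slide":[0,0,0.15],"yaw":0},{"slide":[0,0,0.15],"yaw":0},{"slide":[0,0,0.15],"yaw":0},{"slide":[0,0,0.15],"yaw":0}]' 135 20
python3 - <<'E'
from workcell import *
from h import *
import cv2
c=camera('wrist');d=camera('scene');np.savez('w6.npz',**c)
a=c['frame'][:,:,::-1].copy()
S=np.array([.689,-.2933])
for deg in(40,45,50):
    th=np.radians(deg-5.49);u=np.array([-np.cos(th),-np.sin(th)])
    for r in(.09,.117):
        q=P(c,[*(S+u*r),.165])[0].round(1);print(deg,r,q)
a=cv2.resize(a[0:320,90:490],(400,320))
b=cv2.resize(d['frame'][110:270,190:390,::-1],(400,320),interpolation=2)
cv2.imwrite('pics/m6.png',np.hstack([a,b]))
E
```

```text
clock: 15.27
position: [0.6082, -0.3593, 0.3028]
ee_rot: [0.941, 0.339, -0.001, -0.001]
ft_force: [-0.8, 0.0, 0.0]
grip_width: 0.471
grasp_force: 0.0
40 0.09 [269.7 185.8]
40 0.117 [267.  218.1]
45 0.09 [279.5 186.3]
45 0.117 [279.4 218.6]
50 0.09 [289.3 185.9]
50 0.117 [291.8 218.1]
```

View pics/m6.png

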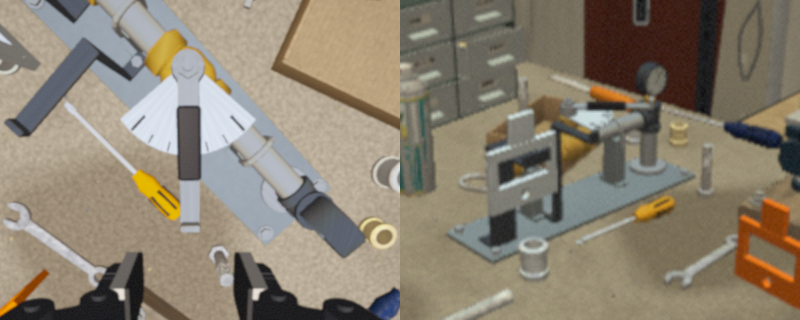

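In the wrist view the lever runs straight from the stem at (188,65) to its end at (190,225), i.e. col ~279–280, which is the 45° prediction and mid-quadrant. The keeper still hangs on the parking hook, and the bystanders have not moved. I hand in.

```bash
python3 -c "
from workcell import *
print(hand_in())"
```

```text
the job is handed in; nothing more can be done
None
```

The job is handed in at about 15 s of the 51 s allowed: the aluminium keeper hangs on the parking hook, and the lever was then swung to half open, about 45° by arm pose and camera, with the bystanders not visibly moved.

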